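# Free the blocked stone clamp and wind it tight

## Task

Get the whetstone clamped for sharpening: take the wooden packer out of the gap between stone and moving jaw and leave it in the tub, then fit the loose crank on the clamp's upright square shaft, right down on the gearbox. Wind it clockwise (seen from above) until the sprung jaw has pushed the stone up against the fixed jaw and holds it firmly, flat on the bed. Leave the crank on the shaft, and leave the cleaver, scissors and grinder alone.

Things in the scene. Friction and masses are not known exactly. Their poses are not given: they have to be found in the camera images.
- holder: Grey stone clamp fixed to the bench: bed 325 x 90 mm, top 25 mm above the bench. Origin under the bed on its centre line; x runs lengthwise, the way the moving jaw closes. Fixed jaw at the +x end, face at x = 133 mm; gearbox at the -x end, 57 x 70 mm, top 50 mm above the bench, square shaft upright at x = -137 mm. Both jaws' tops 45 mm above the bench.
- fixed_jaw (a point): Centre of the fixed jaw's face, 35 mm above the bench; axes as the clamp's: the stone lies on its -x side.
- jaw_face (a point): Centre of the moving jaw's face, 35 mm above the bench. Axes as the clamp's. Each full turn of the shaft clockwise moves the jaw 24 mm towards the fixed jaw.
- jaw (a joint): How far the moving jaw is pushed back on its springs (m): 0 when it presses on nothing; the stone slides on the bed at about 1 to 2 mm and is firmly held from about 3 mm (7.5 N) up, best 4 to 6 mm. 3 N at 0, 1.5 N more per mm, up to 12 mm.
- winder (a joint): Angle of the square shaft (rad), 0 fully open and growing clockwise from above (starts between 0 and 1.05). The moving jaw's face stands at x = -56 mm in the clamp's frame at 0. With the stone against the fixed jaw it touches the stone at 10.2 rad; end stop 12.55 rad. Turning takes 0.12 N m; it stays where it is left.
- shaft_top (a point): Centre of the top of the square steel shaft, 74 mm above the bench. The shaft is 14 x 14 mm and stands 24 mm above the gearbox, its last 4 mm reduced to 11 mm. Its z is up, x and y are square to its flats and turn with it.
- stone_mid (a point): Centre of the grey two-layer whetstone, 150 x 54 x 28 mm, 0.35 to 0.65 kg, lying loose on the clamp's bed, long axis x along the clamp, top 53 mm above the bench. It starts 3 to 7 mm short of the fixed jaw; against it, its centre is 75 mm from the face.
- packer_grip (a point): Centre of the grip tongue of the wooden packer, a loose upright board (60 g) in the gap between stone and moving jaw, standing on the bed. 18 mm thick along its x (the clamp's lengthwise direction), lower part 56 mm wide (y) and 42 mm high, above it a tongue 30 mm wide (y) and 44 mm high. This point is 63 mm above its foot and 22 mm below its top (88 mm above the bench at the start).
- tub: Open white tub 180 (its x) x 140 (its y) x 55 mm high, walls and floor 4 mm, fixed on the bench; origin centre of its underside. On the robot's left or right, the crank on the other side.
- crank_boss (a point): Centre of the square boss, 20 x 20 mm, 25 mm high, on top of the loose steel crank's hub (crank 0.25 kg in all), on its axis, 52.5 mm above the hub's underside. Axes are the crank's: z up, x along the arm to the handle; boss and socket lie square to x and y. Arm 20 mm wide, 30 to 40 mm above the hub's underside, from 17 mm behind the axis to 68 mm in front.
- crank_socket (a point): Centre of the underside of the crank's hub, 36 x 36 x 30 mm, standing on the bench with its square socket facing down: 16 x 16 mm, 27 mm deep, 2 mm chamfer at the mouth. Axes as the crank's. Seated, the hub's underside rests on the gearbox, 24 mm below the shaft's top, the boss centre 28.5 mm above it.
- handle_mid (a point): Centre of the crank's dark wooden handle, upright, 20 mm in diameter and 50 mm high, 55 mm from the crank's axis, 13.5 mm higher than the boss centre. It spins freely on its pin, so a hand can hold it without turning along. Bottom 41, top 91 mm above the hub's underside.
- cleaver: Bystander: cleaver lying flat beyond the clamp, blade 180 x 85 mm, wooden handle. Leave alone.
- scissors: Bystander: scissors with black loops lying between the robot and the clamp, 200 mm long, 10 mm high. Leave alone.
- grinder: Bystander: angle grinder lying beyond the clamp, 250 mm long, 70 mm high. Leave alone.
Things that resemble listed ones, but are neither listed nor needed, are in the scene too. Of the things shaped like the part that bears crank_boss, the bare steel one is meant.

How it is judged (in metres and radians):
On the way, in this order (a step that is already met when the one before it is completed fails the run):
1. the packer is out of the gap and let go in the tub (x of packer_grip in the frame of tub between -0.088 and 0.088 m and y of packer_grip in the frame of tub between -0.068 and 0.068 m and z of packer_grip in the frame of tub below 0.085 m and contact force between the fingers and packer below 0.1 N), for 0.2 s.
2. the crank sits fully down on the square shaft (horizontal distance between crank_boss and shaft_top below 0.005 m and z of crank_boss in the frame of shaft_top between 0.022 and 0.033 m and angle between crank_boss's own z axis and vertical below 0.12 rad), for 0.2 s.
3. the crank has been wound until the sprung jaw holds the stone against the fixed jaw (all of step 2 and value of joint jaw above 0.0025 m and x of stone_mid in the frame of fixed_jaw between -0.077 and -0.0735 m and angle between stone_mid's own z axis and vertical below 0.06 rad and y of stone_mid in the frame of fixed_jaw between -0.02 and 0.02 m), for 0.2 s.
At the end, for the whole second after the job is handed in: Packer in the tub; crank down on the shaft (within 5 mm of its axis and of its seat, tilt under 0.12 rad); jaw pushed back over 2.5 mm on its springs; stone flat, centre 73.5 to 77 mm from the fixed jaw's face and within 20 mm of the centre line; all at rest (all of step 3 and x of packer_grip in the frame of tub between -0.088 and 0.088 m and y of packer_grip in the frame of tub between -0.068 and 0.068 m and z of packer_grip in the frame of tub below 0.085 m and linear speed of each of packer, crank below 0.02 m/s and velocity of joint winder below 0.05 rad/s); the robot touches nothing.
It fails at once if the cleaver is shoved more than 30 mm (distance of cleaver from where it was at the start of the episode above 0.03 m).
It fails at once if the scissors is shoved more than 30 mm (distance of scissors from where it was at the start of the episode above 0.03 m).
It fails at once if the grinder is shoved more than 30 mm (distance of grinder from where it was at the start of the episode above 0.03 m).
It also fails if it takes over 72 s, if anything falls off the work surface, if the arm or the gripper's body presses on something with over 40 N, if the wrist force passes 120 N, or if a joint passes its speed limit or range.

## Robot

A 6-joint arm with a two-finger parallel gripper is mounted at the origin on the work surface. World frame = base frame: x ahead of the robot, y to its left, z up, the work surface at z = 0. Lengths are in m, angles in degrees, forces in N, time in s.
With the tool pointing down it reaches from about 0.3 to 1 m from the base axis. Payload 5.1 kg.
Tool frame: the origin (TCP) lies at the very end of the fingers, on their centre line; the grasp point (between the pads) lies 19 mm behind it; x points along the fingers, z is the direction in which the jaws open and shut, and the axes are right-handed (so a half turn about x gives the same grasp; the last joint's range is limited). The gripper opens to 95 mm and grips with 3 to 60 N. Pads are 20 mm wide; open, the fingers measure 119 mm over their backs; the gripper's body (75 mm by 180 mm) begins 59 mm behind the grasp point.
Start: joints at [68.778, 7.093, 94.555, -0, 78.352, -4.733], TCP at [0.185, 0.623, 0.215] pointing down, gripper open.
Joint ranges: [-149.61, 149.61], [-58.7, 133.49], [1.44, 155.28], [-77.14, 257.14], [18.33, 153.61], [-166.67, 166.67]. Speed limits (degrees/s): [147.25, 147.25, 180, 180, 180, 180].

## Interface

Orientations are given as a 3x3 rotation matrix whose columns are the frame's x, y, z axes.
In Python, from station import robot, move_gripper, vision, close_job, nets gives the robot as it stands. The module is installed in compiled form; this text tells all that it offers. Calls block until the motion is done:
- robot.move_pose(position, orientation): joint-space move of the TCP to a pose.
- robot.servo_line(position, rot=None, rate=0.15, max_force=None): straight line of the TCP; rot=None keeps the orientation; rate is the mean speed in m/s. With max_force (N) it stops when the force on the tool has changed by that much, and returns True; else False.
- robot.move_joints(angles): joint-space move.
- move_gripper(opening): finger opening in m; the grip force is fixed at half the most; returns when the fingers have stopped.
- robot.pause(seconds).
- robot.inverse_kinematics(position, orientation): joint angles nearest the present ones, or None.
- vision.read_camera(name): name is "side" or "top"; returns a dict with "color" (384x512x3 uint8, red, green, blue), "z_map" (384x512 float32, m along the optical axis (not along the pixel's ray), 0 where there is no reading), "fx", "fy", "cx", "cy" (pixels), "dist" ([k1, k2, p1, p2, k3] as OpenCV has them; the pictures are not rectified), "world_to_cam" (4x4, takes a point from world to camera coordinates). Camera axes: x right, y down, z forward; pixel columns grow to the right and rows downward; lengths in m; the calibration is good to about 2 mm. A picture is of the moment at which its call begins.
A pose or a line that the arm cannot do raises robot.PlanningError and nothing moves.
- close_job(): hands the job in, once; it reports no verdict.
Trained networks look in a picture, given as the dict that the camera call returned (one of the last four; its "shot" number tells which), for a name from the list of things; names that differ only in an ending like _2 or _b are one class to them, and where a whole thing is asked for, a point or a joint stands for the part that bears it (a point fixed in the world has none). Each returns a list of dicts, best first, with "conf" (0 to 1); they miss things now and then, are a little off and sometimes report something else, mostly with a low value. They report only what shows in the picture. A call takes as long as a camera call. They do not tell look-alikes from the thing itself.
- nets.masks_of(picture, query): "region" (384x512 bool, what is visible of it) and "extent" ([left, top, width, height] in pixels, round what is visible of it).
Readings, each from a call of its own:
- robot.current_time(): time.
- robot.current_joint_pos(): joint angles.
- robot.current_joint_vel(): joint speeds.
- robot.current_joint_efforts(): joint torques, N m.
- robot.current_tool_pos(): TCP position.
- robot.current_ee_rot(): TCP orientation.
- robot.current_ft_force(): force on the tool from outside, world axes, zero at the start.
- robot.current_torque(): the same for the moment, N m.
- robot.current_grip_width(): finger opening in m.
Only numpy, scipy, OpenCV 4.12 (cv2) and the standard library are available. Lean on these libraries where they do the work, as an engineer would, in place of code of your own. Each camera call takes 0.05 s, during which the arm holds its last target.

## Working session

There is one attempt and no reset: what is moved stays moved. The work goes in short steps, each a Python script; the robot and the scene stay as the last script left them, time stands still between calls to the robot, and variables do not carry over. Pictures are saved under pics/ and viewed, and the job is handed in when it is done.

```bash
mkdir -p pics; ls
cat > h.py <<'E'
import numpy as np, cv2
from station import robot, move_gripper, vision, close_job, nets
def snap(name,tag):
    p=vision.read_camera(name); cv2.imwrite(f'pics/{tag}.png',p['color'][:,:,::-1]); return p
def pts(p,mask=None):
    z=p['z_map']; 
    if mask is None: mask=np.ones(z.shape,bool)
    v,u=np.nonzero(mask&(z>0)); zz=z[v,u]
    K=np.array([[p['fx'],0,p['cx']],[0,p['fy'],p['cy']],[0,0,1.]])
    n=cv2.undistortPoints(np.stack([u,v],1).astype(float)[:,None],K,np.array(p['dist'],float))[:,0]
    c=np.c_[n*zz[:,None],zz]
    T=np.linalg.inv(p['world_to_cam'])
    return c@T[:3,:3].T+T[:3,3],u,v
E
python3 - <<'E'
from h import *
import pickle
print(robot.current_time())
for n in ('top','side'):
    p=snap(n,n+'0'); pickle.dump(p,open(n+'0.pkl','wb'))
    print(n,p['fx'],p['cx'],p['cy'],p['dist']); print(np.round(p['world_to_cam'],3))
    for q in ['holder','stone_mid','packer_grip','tub','crank_boss','handle_mid','shaft_top','jaw_face','cleaver','scissors','grinder']:
        try:
            for m in nets.masks_of(p,q):
                w,u,v=pts(p,m['region'])
                print(q,round(m['conf'],2),m['extent'],np.round(np.median(w,0),3),np.round(w.max(0),3),np.round(w.min(0),3))
        except Exception as e: print(q,e)
print(robot.current_time())
E
```

```text
pics
0.0
top 438.37884605628824 256.3797780156866 197.4862097777678 [-0.10713514  0.          0.          0.          0.        ]
[[ 0.006 -1.    -0.016 -0.028]
 [-0.989 -0.004 -0.149  0.599]
 [ 0.149  0.016 -0.989  1.348]
 [ 0.     0.     0.     1.   ]]
holder 0.64 [188.5, 176.8, 107.3, 51.8] [ 0.571 -0.037  0.03 ] [0.674 0.18  0.106] [ 0.5   -0.15  -0.004]
holder 0.45 [233.1, 244.7, 62.2, 28.6] [ 0.405 -0.092  0.008] [0.451 0.053 0.017] [ 0.368 -0.143 -0.006]
stone_mid 0.83 [202.6, 180.8, 50.9, 30.0] [0.599 0.071 0.053] [0.649 0.148 0.063] [ 0.556 -0.005  0.025]
stone_mid 0.57 [190.8, 176.8, 105.0, 52.9] [ 0.569 -0.04   0.03 ] [0.665 0.18  0.079] [ 0.5   -0.149 -0.005]
tub 0.72 [108.1, 199.0, 55.0, 57.1] [0.508 0.367 0.006] [0.602 0.456 0.064] [ 0.411  0.285 -0.006]
crank_boss 0.59 [352.2, 225.9, 26.2, 22.7] [ 0.471 -0.363  0.04 ] [ 0.516 -0.332  0.098] [ 0.434 -0.418 -0.002]
crank_boss 0.57 [323.4, 257.8, 15.4, 21.1] [ 0.372 -0.254  0.042] [ 0.418 -0.233  0.098] [ 0.343 -0.286  0.002]
handle_mid 0.51 [401.3, 210.6, 2.9, 11.3] [ 0.54  -0.473  0.072] [ 0.555 -0.469  0.091] [ 0.533 -
[... 1618 characters left out ...]
.068] [ 0.571 -0.455  0.092] [ 0.534 -0.493 -0.003]
handle_mid 0.61 [228.9, 275.5, 8.1, 8.9] [ 0.407 -0.252  0.072] [ 0.418 -0.244  0.089] [ 0.399 -0.255  0.046]
shaft_top 0.6 [264.3, 218.0, 4.3, 11.5] [ 0.548 -0.117  0.067] [ 0.556 -0.111  0.073] [ 0.543 -0.123  0.054]
jaw_face 0.53 [252.1, 203.5, 25.9, 11.3] [ 0.57  -0.05   0.042] [ 0.61  -0.022  0.046] [ 0.534 -0.077  0.022]
cleaver 0.93 [263.2, 130.8, 53.7, 48.6] [0.77  0.209 0.003] [0.822 0.332 0.02 ] [ 0.714  0.031 -0.006]
scissors 0.58 [199.7, 206.7, 34.0, 57.3] [ 0.403 -0.098  0.007] [0.454 0.051 0.013] [ 0.363 -0.149 -0.005]
grinder 0.85 [317.8, 182.9, 65.9, 85.3] [ 0.77  -0.192  0.051] [0.874 0.005 0.076] [ 0.728 -0.335 -0.007]
1.2
```

Run:
```python
import cv2,numpy as np
a=cv2.imread('pics/top0.png');cv2.imwrite('pics/topz.png',cv2.resize(a[120:300,100:420],None,fx=2.5,fy=2.5,interpolation=cv2.INTER_CUBIC))
a=cv2.imread('pics/side0.png');cv2.imwrite('pics/sidez.png',cv2.resize(a[110:384,170:390],None,fx=2.15,fy=2.15,interpolation=cv2.INTER_CUBIC))
c=cv2.imread('pics/top0.png')[190:285,310:420];d=cv2.imread('pics/side0.png')[260:384,200:340]
c=cv2.resize(c,(440,380),interpolation=cv2.INTER_CUBIC);d=cv2.resize(d,None,fx=3.06,fy=3.06,interpolation=cv2.INTER_CUBIC)[:380]
cv2.imwrite('pics/cranks.png',cv2.resize(np.hstack([c,d[:380,:]]),None,fx=.92,fy=.92))
```

```text
Traceback (most recent call last):
ValueError: all the input array dimensions except for the concatenation axis must match exactly, but along dimension 0, the array at index 0 has size 380 and the array at index 1 has size 379
```

View pics/topz.png

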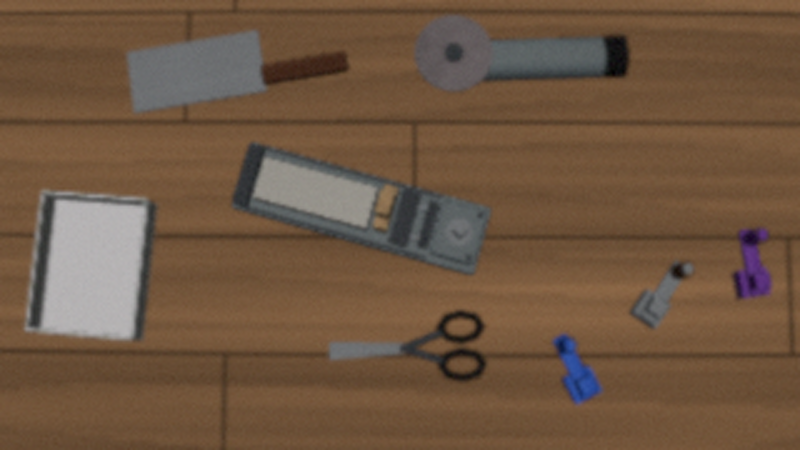

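View pics/sidez.png

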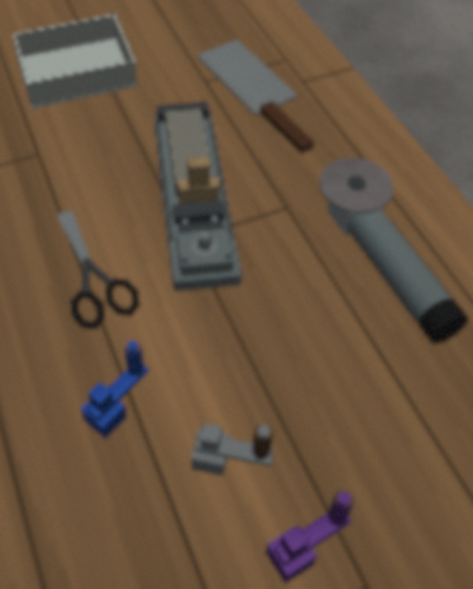

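Run:
```python
from h import *
import pickle
c=cv2.imread('pics/top0.png')[195:275,310:415];d=cv2.imread('pics/side0.png')[264:384,205:335]
c=cv2.resize(c,(390,380),interpolation=cv2.INTER_CUBIC);d=cv2.resize(d,(400,380),interpolation=cv2.INTER_CUBIC)
e=cv2.resize(cv2.imread('pics/top0.png')[190:232,250:305],(390,210),interpolation=cv2.INTER_CUBIC);f=cv2.resize(cv2.imread('pics/side0.png')[190:250,240:290],(400,210))
cv2.imwrite('pics/cranks.png',np.vstack([np.hstack([c,d]),np.hstack([e,f])]))
P={n:pickle.load(open(n+'0.pkl','rb')) for n in('top','side')}
def band(w,lo,hi,z0,z1):
    m=(w[:,0]>lo[0])&(w[:,1]>lo[1])&(w[:,0]<hi[0])&(w[:,1]<hi[1])&(w[:,2]>z0)&(w[:,2]<z1); return w[m]
for n,p in P.items():
    w,u,v=pts(p)
    print(n)
    H=((.48,-.19),(.70,.22)); T=((.39,.25),(.63,.48)); C=((.42,-.43),(.54,-.31))
    for nm,R,z0,z1 in [('bench',((.45,-.3),(.5,-.2)),-.05,.05),('bed',H,.018,.032),('gear50/stone',H,.046,.058),('shaft',H,.066,.08),('packer',H,.085,.13),('packertop',H,.104,.12),('packershould',H,.060,.072),('tubrim',T,.045,.065),('handle',C,.07,.11),('handletop',C,.084,.11),('bosstop',C,.058,.07),('arm',C,.034,.048),('hub',C,.022,.034),('crankall',C,.015,.12)]:
        q=band(w,*R,z0,z1)
        if len(q)<3: print(nm,len(q));continue
        r=cv2.minAreaRect((q[:,:2]*1000).astype(np.float32))
        print(nm,len(q),np.round(q.mean(0),4),'std z',round(q[:,2].std(),4),'rect',np.round(r[0],1),np.round(r[1],1),round(r[2],1))
```

```text
top
bench 482 [ 4.752e-01 -2.504e-01  2.000e-04] std z 0.003 rect [ 475.5 -250.9] [49.1 98.2] 0.1
bed 979 [0.5794 0.0125 0.0255] std z 0.0029 rect [585.1  13.3] [322.7  90.9] 74.6
gear50/stone 1272 [0.5851 0.0172 0.0518] std z 0.003 rect [585.4  15.9] [317.6  72.7] 75.1
shaft 55 [ 0.5666 -0.0526  0.0707] std z 0.0035 rect [567.6 -64.1] [113.2  56. ] 74.8
packer 64 [ 0.5789 -0.0179  0.1085] std z 0.0057 rect [579.9 -17.7] [17.6 29.4] 72.8
packertop 57 [ 0.58   -0.0179  0.1102] std z 0.0029 rect [579.9 -17.6] [17.3 29.4] 72.8
packershould 59 [ 0.5766 -0.0174  0.0662] std z 0.0035 rect [584.    9.7] [262.4  55.6] 81.5
tubrim 330 [0.5071 0.3618 0.0539] std z 0.0039 rect [505.9 359.6] [143.1 182.2] 86.4
handle 41 [ 0.4965 -0.3828  0.0871] std z 0.0085 rect [ 479.5 -370. ] [19.3 72.7] 51.2
handletop 30 [ 0.5004 -0.386   0.0918] std z 0.0036 rect [ 501.  -386.3] [16.  18.9] 2.6
bosstop 48 [ 0.4604 -0.3584  0.0646] std z 0.0028 rect [ 474.1 -368.4] [20.2 66.1] 55.4
arm 106 [ 0.4757 -0.3683  0.0399] std z 0.003 rect [ 474.4 -372.5] [30.2 84.4] 52.8
hub 60 [ 0.4555 -0.3505  0.0287] std z 0.003
[... 663 characters left out ...]
kershould 109 [ 0.5696 -0.0477  0.0657] std z 0.0031 rect [560.9 -63.9] [117.9  53.2] 67.3
tubrim 298 [0.5055 0.3535 0.0505] std z 0.003 rect [505.3 358. ] [148.5 181.1] 86.1
handle 71 [ 0.4978 -0.3932  0.0854] std z 0.0079 rect [ 498.1 -391.7] [15.4 16.8] 26.9
handletop 42 [ 0.4985 -0.3922  0.0913] std z 0.0034 rect [ 498.3 -392.3] [15.4 15.6] 26.9
bosstop 100 [ 0.4645 -0.3681  0.0629] std z 0.0022 rect [ 474.1 -378. ] [21.1 72.3] 46.0
arm 189 [ 0.4765 -0.3768  0.039 ] std z 0.0023 rect [ 476.3 -373.6] [19.1 82.8] 55.9
hub 109 [ 0.4542 -0.3691  0.0291] std z 0.0024 rect [ 474.9 -371.3] [35.5 81.7] 57.7
crankall 516 [ 0.471  -0.3757  0.0479] std z 0.0197 rect [ 475.9 -373. ] [36.2 84.1] 55.3
```

View pics/cranks.png

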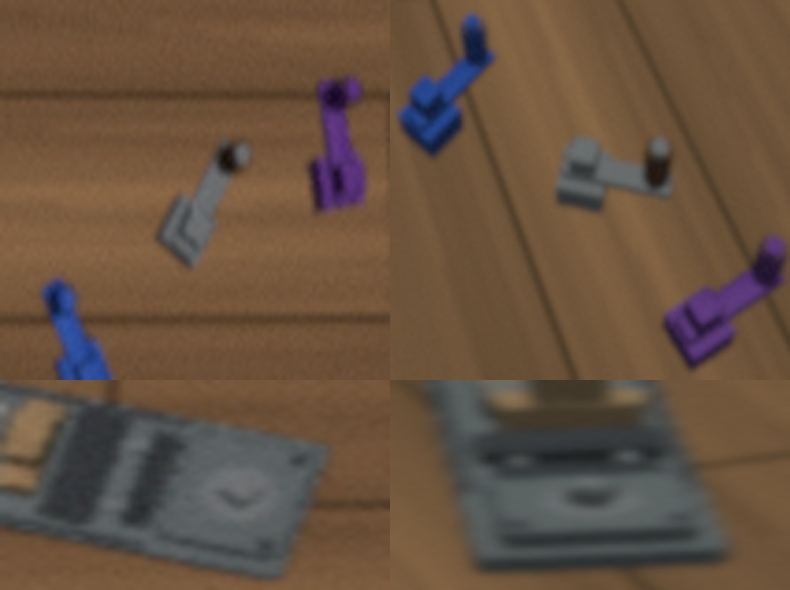

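```bash
cat >> h.py <<'E'
def R(a):
    a=np.deg2rad(a); c,s=np.cos(a),np.sin(a)
    return np.array([[0,-s,c],[0,c,s],[-1,0,0.]])
def band(w,lo,hi,z0,z1):
    m=(w[:,0]>lo[0])&(w[:,1]>lo[1])&(w[:,0]<hi[0])&(w[:,1]<hi[1])&(w[:,2]>z0)&(w[:,2]<z1); return w[m]
def rect(q):
    r=cv2.minAreaRect((q[:,:2]*1000).astype(np.float32)); return len(q),np.round(q.mean(0)*1000,1),np.round(r[0],1),np.round(r[1],1),round(r[2],1)
E
python3 - <<'E'
from h import *
import pickle
for n in('top','side'):
    p=pickle.load(open(n+'0.pkl','rb'));w,u,v=pts(p)
    print(n,'shaft',rect(band(w,(.52,-.145),(.575,-.095),.062,.08)))
    print('boss',rect(band(w,(.43,-.385),(.48,-.33),.056,.07)))
    print('gear',rect(band(w,(.49,-.19),(.62,-.08),.042,.056)))
    print('jaw',rect(band(w,(.5,-.1),(.62,-.03),.038,.050)))
    print('stone',rect(band(w,(.5,0.0),(.67,.17),.048,.058)))
for nm,pos,a in [('pk',(.5797,-.0195,.16),74.7),('pk',(.5797,-.0195,.16),-105.3),('tub',(.5055,.359,.2),74.7),('tub',(.5055,.359,.2),-105.3),('tub',(.5055,.359,.2),180),
   ]+[('crank',(.458,-.362,.1),a) for a in(-35,145)]+[('shaft',(.548,-.12,.2),a) for a in range(-180,180,30)]:
    j=robot.inverse_kinematics(pos,R(a)); print(nm,a,None if j is None else np.round(j,0))
E
```

```text
top shaft (22, array([ 550.6, -110.3,   72.2]), array([ 551.1, -110.8]), array([12.7, 14.4]), 36.2)
boss (43, array([ 454.7, -355. ,   64.4]), array([ 455.5, -355.5]), array([19.8, 20.5]), 53.6)
gear (358, array([ 551.5, -109.2,   50. ]), array([ 552. , -105.9]), array([65.2, 70.5]), 75.8)
jaw (313, array([563.4, -61.3,  45.4]), array([561.3, -63.9]), array([86. , 66.5]), 0.2)
stone (754, array([601.1,  75.3,  53.1]), array([607.9,  82.9]), array([173.7,  69.4]), 77.4)
side shaft (32, array([ 549.6, -115.5,   68.6]), array([ 550.8, -114. ]), array([15. , 14.2]), 45.5)
boss (79, array([ 455.4, -360.5,   62.9]), array([ 456. , -359.7]), array([21.6, 19.7]), 54.7)
gear (379, array([ 549.2, -116.9,   47.7]), array([ 550.8, -109.9]), array([66.2, 70.3]), 76.2)
jaw (329, array([563.9, -62.1,  43.4]), array([562.9, -64.9]), array([69.6, 85.2]), 90.0)
stone (434, array([600.2,  80.1,  51. ]), array([599.7,  68.5]), array([153.9,  53.9]), 75.0)
pk 74.7 [ -7.   1. 107.  -0.  73. -82.]
pk -105.3 [ -7.   1. 107.  -0.  73.  98.]
tub 74.7 [ 30.   4.  99.  -0.  77. -44.]
tub -105.3 [ 30.   4.  99.  -0.  77. 136.]
tub 180 [  30.    4.   99.   -0.   77. -150.]
crank -35 [-44.   4. 109.  -0.  67.  -9.]
crank 145 None
shaft -180 [-18.  -4. 107.  -0.  77. 162.]
shaft -150 [-18.  -4. 107.   0.  77. 132.]
shaft -120 [-18.  -4. 107.  -0.  77. 102.]
shaft -90 [-18.  -4. 107.  -0.  77.  72.]
shaft -60 [-18.  -4. 107.   0.  77.  42.]
shaft -30 [-18.  -4. 107.  -0.  77.  12.]
shaft 0 [-18.  -4. 107.  -0.  77. -18.]
shaft 30 [-18.  -4. 107.  -0.  77. -48.]
shaft 60 [-18.  -4. 107.   0.  77. -78.]
shaft 90 [ -18.   -4.  107.   -0.   77. -108.]
shaft 120 [ -18.   -4.  107.   -0.   77. -138.]
shaft 150 None
```

Run:
```python
from h import *
import pickle
x,y=.5797,-.0197
move_gripper(.06)
robot.move_pose([x,y,.16],R(74.7))
robot.servo_line([x,y,.0695],rate=.15,max_force=15)
print(robot.current_tool_pos()); move_gripper(0.0); print('w',robot.current_grip_width(),robot.current_ft_force())
print(robot.servo_line([x,y,.20],rate=.15))
for n in('top','side'):
    p=snap(n,n+'1'); pickle.dump(p,open(n+'1.pkl','wb')); w,_,_=pts(p)
    print(n,'pk',rect(band(w,(.53,-.07),(.63,.03),.16,.205)),robot.current_tool_pos())
    w2,_,_=pts(p)
    print('shaft',rect(band(w,(.52,-.145),(.575,-.095),.062,.08)))
print(robot.current_time(),robot.current_grip_width())
```

```text
[ 0.58044863 -0.01965244  0.07038082]
w 0.017973130067244214 [ 0.34891623 -0.46508694 -0.05138703]
False
top pk (29, array([556.2, -10.7, 191. ]), array([557.1, -11.7]), array([17.6, 10.3]), 72.8) [ 0.57878839 -0.01958777  0.19822417]
shaft (21, array([ 550.4, -110.7,   72.9]), array([ 550.5, -110.7]), array([11.1, 13.1]), 45.8)
side pk (251, array([576. , -27.8, 181.6]), array([577.7, -23.8]), array([22.3, 55.6]), 74.0) [ 0.57880035 -0.01960449  0.19818732]
shaft (34, array([ 549.5, -115.6,   68.5]), array([ 550.1, -113.6]), array([14.8, 14.7]), 47.3)
7.275 0.017944667356038235
```

Run:
```python
import cv2,numpy as np
a=cv2.imread('pics/top1.png')[150:260,180:320];b=cv2.imread('pics/side1.png')[100:260,200:320]
cv2.imwrite('pics/v1.png',np.hstack([cv2.resize(a,(440,350)),cv2.resize(b,(340,350))]))
```

```text
(no output)
```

View pics/v1.png

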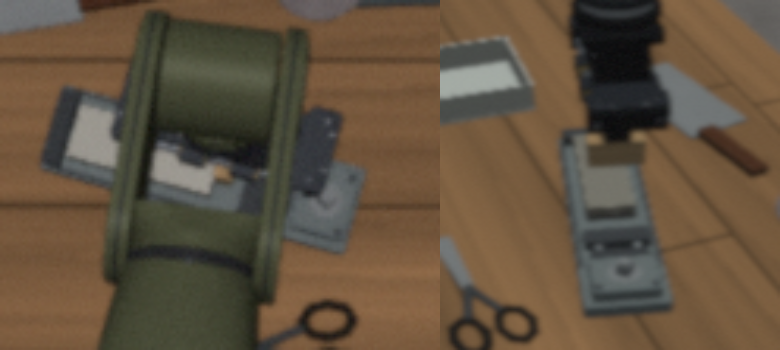

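Run:
```python
from h import *
import pickle
a=np.deg2rad(74.7);ex=np.array([np.cos(a),np.sin(a)]);ey=np.array([-ex[1],ex[0]])
t=np.array([.5788,-.0196])
for n in('top','side'):
    p=pickle.load(open(n+'1.pkl','rb')); w,_,_=pts(p)
    q=band(w,(.53,-.07),(.63,.03),.150,.205); l=(q[:,:2]-t)@np.c_[ex,ey]*1000
    if n=='top':
        for z0 in (.18,.19):
            m=q[:,2]>z0; print(n,m.sum(),np.percentile(l[m],[2,50,98],axis=0).round(1),np.percentile(q[m,2],[5,50,95]).round(4))
    else:
        for z0,z1 in((.16,.17),(.17,.18),(.18,.188)):
            m=(q[:,2]>z0)&(q[:,2]<z1)&(abs(l[:,0]+10)<8); print(n,m.sum(),np.percentile(l[m],[2,25,50,75,98],axis=0).round(1))
```

```text
top 24 [[-4.6 18. ]
 [ 3.1 24.3]
 [10.3 28. ]] [0.1828 0.1959 0.2001]
top 21 [[-4.8 17.9]
 [ 3.5 23.6]
 [10.4 27.3]] [0.1926 0.1969 0.2001]
side 57 [[-12.1 -27.2]
 [-10.2 -16. ]
 [ -9.3   0.3]
 [ -8.7  16.8]
 [ -7.3  27.3]]
side 52 [[-12.2 -26.9]
 [-10.7 -13.1]
 [ -9.9   0.5]
 [ -8.8  14. ]
 [ -6.9  27.4]]
side 47 [[-12.3 -26.6]
 [-10.5 -13.2]
 [ -9.6   0.4]
 [ -8.3  14. ]
 [ -7.   27.3]]
```

```bash
python3 - <<'E'
from h import *
import pickle
x,y=.5055,.357
robot.move_pose([x,y,.20],R(86.4))
robot.servo_line([x,y,.07],rate=.2,max_force=15)
print(robot.servo_line([x,y,.044],rate=.06,max_force=4),robot.current_tool_pos(),robot.current_ft_force())
move_gripper(.05); robot.pause(.1)
robot.servo_line([x,y,.20],rate=.25)
# toward the crank, keep clear of views
robot.move_pose([.457,-.359,.20],R(-34.7))
p=snap('side','side2'); pickle.dump(p,open('side2.pkl','wb'));w,_,_=pts(p)
print('tub',rect(band(w,(.42,.3),(.6,.43),.06,.12)))
p=snap('top','top2'); pickle.dump(p,open('top2.pkl','wb'))
print(robot.current_time())
E
python3 - <<'E'
import cv2,numpy as np
a=cv2.imread('pics/top2.png');b=cv2.imread('pics/side2.png')
cv2.imwrite('pics/v2.png',np.hstack([cv2.resize(a,(400,300)),cv2.resize(b,(400,300))]))
E
```

```text
True [0.50619848 0.35744725 0.04773662] [ 1.32933761  0.09426074 -0.54954709]
tub (0, array([nan, nan, nan]), array([0., 0.]), array([0., 0.]), 0.0)
14.1667h.py:20: RuntimeWarning: Mean of empty slice.
  r=cv2.minAreaRect((q[:,:2]*1000).astype(np.float32)); return len(q),np.round(q.mean(0)*1000,1),np.round(r[0],1),np.round(r[1],1),round(r[2],1)
  ret = um.true_divide(
```

View pics/v2.png

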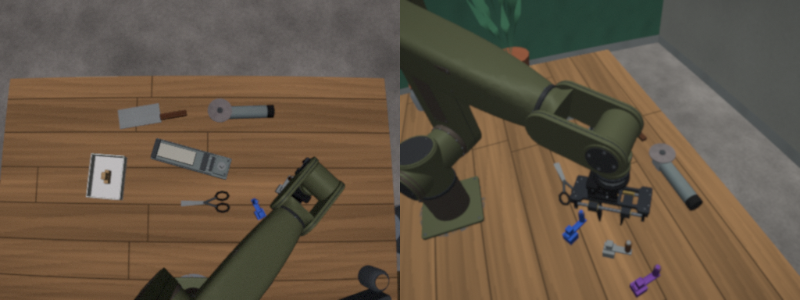

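```bash
python3 - <<'E'
from h import *
import pickle
x,y=.4556,-.359
print(robot.inverse_kinematics([x,y,.15],R(55)),robot.inverse_kinematics([x,y,.15],R(-125)))
robot.move_pose([x,y,.16],R(55))
print(robot.servo_line([x,y,.0355],rate=.12,max_force=8),robot.current_tool_pos())
move_gripper(0.0); robot.pause(.1)
print('w',robot.current_grip_width(),robot.current_tool_pos(),robot.current_ft_force(),robot.current_torque())
robot.servo_line([x,y,.22],rate=.2); robot.pause(.1)
print('w',robot.current_grip_width(),robot.current_ft_force(),robot.current_torque())
for n in('side','top'):
    p=snap(n,n+'3'); pickle.dump(p,open(n+'3.pkl','wb'))
print(robot.current_tool_pos(),robot.current_time())
E
python3 - <<'E'
import cv2,numpy as np
a=cv2.imread('pics/top2.png')[195:225,255:300];b=cv2.imread('pics/side3.png')[220:384,180:390]
cv2.imwrite('pics/v3.png',np.hstack([cv2.resize(a,(400,300),interpolation=cv2.INTER_CUBIC),cv2.resize(b,(400,300))]))
E
```

```text
[-4.35391892e+01  1.14262226e+00  1.07215778e+02 -2.54444375e-14
  7.16415993e+01 -9.85391892e+01] [-4.35391892e+01  1.14262226e+00  1.07215778e+02 -2.54444375e-14
  7.16415993e+01  8.14608108e+01]
False [ 0.4562294  -0.35960854  0.03655458]
w 0.01995420172632736 [ 0.45568867 -0.35904182  0.03567349] [0.12145509 0.4363796  1.34748932] [-0.01876566  0.06621045 -0.00151422]
w 0.019907409022877624 [-0.25483086 -0.80148004 -3.04687463] [-0.04668453  0.01066049  0.04694908]
[ 0.45505388 -0.35846911  0.21824222] 18.7333
```

View pics/v3.png

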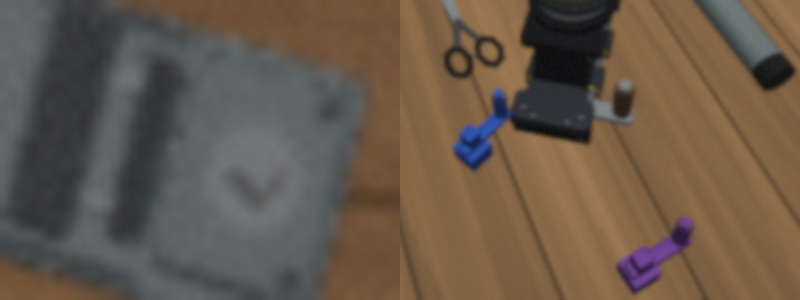

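Run:
```python
from h import *
import pickle
t=np.array([.4551,-.3585])
p=pickle.load(open('side3.pkl','rb')); w,_,_=pts(p)
a=np.deg2rad(-35);ex=np.array([np.cos(a),np.sin(a)]);ey=np.array([-ex[1],ex[0]])
q=band(w,(.46,-.45),(.56,-.34),.16,.29); l=(q[:,:2]-t)@np.c_[ex,ey]*1000
for z0,z1 in((.17,.205),(.205,.228),(.23,.262),(.262,.285)):
    m=(q[:,2]>z0)&(q[:,2]<z1)&(l[:,0]>28)&(l[:,0]<90)&(abs(l[:,1])<30)
    if m.sum(): print(z0,m.sum(),np.percentile(l[m],[2,50,98],axis=0).round(1).tolist(),np.percentile(q[m,2],[2,50,98]).round(4))
for n in ('top0','top1','top2','side0','side1'):
    p=pickle.load(open(n+'.pkl','rb'));w,_,_=pts(p)
    q=band(w,(.53,-.135),(.572,-.092),.060,.085);print(n,rect(q),rect(q[q[:,2]>.069]))
```

```text
0.205 153 [[28.6, -9.6], [42.4, -5.3], [66.2, 9.0]] [0.2125 0.2203 0.2266]
0.23 92 [[45.4, -9.4], [55.1, -7.4], [64.3, 0.6]] [0.2318 0.2474 0.2616]
0.262 87 [[46.2, -9.0], [55.2, -2.8], [64.4, 6.0]] [0.2639 0.2712 0.2778]
top0 (23, array([ 551.4, -110.1,   71.8]), array([ 555.7, -107.3]), array([24.2, 14.4]), 36.7) (18, array([ 550.3, -110.2,   73.5]), array([ 550.3, -110.5]), array([10.8, 13.3]), 22.4)
top1 (21, array([ 550.4, -110.7,   72.9]), array([ 550.5, -110.7]), array([11.1, 13.1]), 45.8) (20, array([ 550.5, -110.3,   73.1]), array([ 550.5, -110.7]), array([11.1, 13.1]), 45.8)
top2 (21, array([ 550.6, -110.2,   73.2]), array([ 551.1, -110.4]), array([13.1, 14.2]), 41.9) (19, array([ 550.1, -109.7,   73.7]), array([ 550.7, -110.4]), array([13. , 13.6]), 37.7)
side0 (34, array([ 549.4, -115.6,   68.2]), array([ 550.8, -114. ]), array([15. , 14.2]), 45.5) (15, array([ 549.4, -113.3,   71.6]), array([ 548.9, -114.3]), array([13.7,  8.8]), 34.8)
side1 (36, array([ 549.3, -115.7,   68.1]), array([ 550.1, -113.6]), array([14.8, 14.7]), 47.3) (18, array([ 550.1, -114.4,   71.4]), array([ 550.2, -113.7]), array([10.4, 12. ]), 13.1)
```

Run:
```python
from h import *
x,y=.5504,-.1134
robot.move_pose([x,y,.16],R(44))
print(robot.servo_line([x,y,.116],rate=.12,max_force=6),robot.current_tool_pos())
robot.pause(.2); f0=robot.current_ft_force()
r=robot.servo_line([x,y,.0845],rate=.03,max_force=8)
print(r,robot.current_tool_pos(),robot.current_ft_force()-f0,robot.current_torque(),robot.current_time())
```

```text
False [ 0.55033451 -0.11401946  0.11598232]
True [ 0.55022902 -0.11332356  0.08561184] [-0.51050295  0.24266235  6.09101968] [-0.04860843  0.07659406  0.05530922] 21.4667
```

```bash
python3 - <<'E'
from h import *
import pickle
move_gripper(.045); robot.pause(.1); t=robot.current_tool_pos(); print(t,robot.current_ft_force())
robot.servo_line([t[0],t[1],.16],rate=.2)
robot.move_pose([.50,-.30,.25],R(44))
for n in('side','top'):
    p=snap(n,n+'4'); pickle.dump(p,open(n+'4.pkl','wb')); w,_,_=pts(p)
    for nm,z0,z1 in(('boss',.107,.122),('handle',.133,.15),('arm',.083,.098),('hub',.072,.084)): print(n,nm,rect(band(w,(.49,-.20),(.63,-.05),z0,z1)))
print(robot.current_time())
E
python3 - <<'E'
import cv2,numpy as np
a=cv2.imread('pics/top4.png')[170:240,180:310];b=cv2.imread('pics/side4.png')[150:260,200:320]
cv2.imwrite('pics/v4.png',np.hstack([cv2.resize(a,(400,300),interpolation=cv2.INTER_CUBIC),cv2.resize(b,(400,300))]))
E
```

```text
[ 0.54871317 -0.11285193  0.08370721] [0.03806842 0.02500964 0.01289038]
side boss (0, array([nan, nan, nan]), array([0., 0.]), array([0., 0.]), 0.0)
side handle (0, array([nan, nan, nan]), array([0., 0.]), array([0., 0.]), 0.0)
side arm (0, array([nan, nan, nan]), array([0., 0.]), array([0., 0.]), 0.0)
side hub (0, array([nan, nan, nan]), array([0., 0.]), array([0., 0.]), 0.0)
top boss (51, array([ 553.1, -113.8,  115.3]), array([ 565.5, -125.8]), array([19.3, 62.5]), 45.1)
top handle (28, array([ 588.1, -150.6,  141.4]), array([ 587.9, -150.1]), array([17.8, 15. ]), 85.5)
top arm (110, array([ 567.8, -128.7,   90. ]), array([ 568. , -127.7]), array([31.5, 83.6]), 41.1)
top hub (59, array([ 547.6, -109.4,   79.5]), array([ 550.7, -110. ]), array([35.1, 34.8]), 45.1)
23.7167h.py:20: RuntimeWarning: Mean of empty slice.
  r=cv2.minAreaRect((q[:,:2]*1000).astype(np.float32)); return len(q),np.round(q.mean(0)*1000,1),np.round(r[0],1),np.round(r[1],1),round(r[2],1)
  ret = um.true_divide(
```

View pics/v4.png

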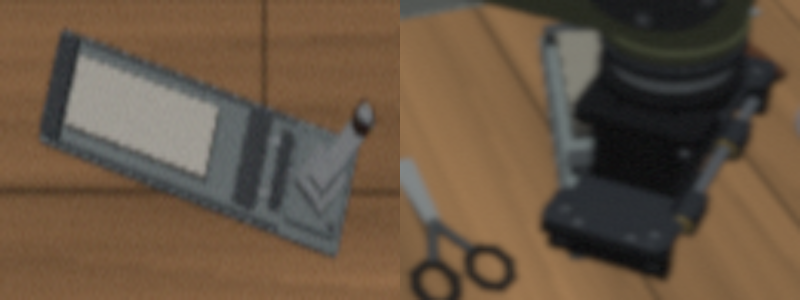

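```bash
cat >> h.py <<'E'
import json
def wind(c,phi0,total,z,rate=.08,step=15,verbose=1):
    """clockwise; phi in deg. returns c, phi"""
    c=np.array(c,float); n=int(np.ceil(total/step)); phi=phi0
    for i in range(1,n+1):
        phi=phi0-total*i/n; e=np.array([np.cos(np.deg2rad(phi)),np.sin(np.deg2rad(phi))])
        robot.servo_line([*(c+.055*e),z],rate=rate)
        f=robot.current_ft_force(); fr=f[:2]@e; ft=f[:2]@np.array([e[1],-e[0]])
        if verbose: print(round(phi,1),'fr %.1f ft %.1f fz %.1f'%(fr,ft,f[2]),np.round(c*1000,2))
        if np.linalg.norm(f)>35: print('STOP'); break
        # force from outside on the tool: pulled inwards (fr<0) -> centre too far out along e
        c=c+np.clip(fr*5e-5,-4e-4,4e-4)*e
    return c,phi
E
python3 - <<'E'
from h import *
c=np.array([.5502,-.1133]);phi=-44.5
h=c+.055*np.array([np.cos(np.deg2rad(phi)),np.sin(np.deg2rad(phi))])
move_gripper(.045)
robot.move_pose([*h,.17],R(44))
print(robot.servo_line([*h,.097],rate=.15,max_force=8))
move_gripper(0.0); robot.pause(.1)
print('w',robot.current_grip_width(),robot.current_tool_pos(),h,robot.current_ft_force())
c,phi=wind(c,phi,90,.097)
json.dump([list(c),phi],open('st.json','w'))
print(robot.current_time())
E
```

```text
False
w 0.01903542603610379 [ 0.5898997  -0.15205126  0.09765473] [ 0.58942877 -0.15185001] [ 0.26282377 -1.31082703  2.7457296 ]
-59.5 fr -0.2 ft -0.5 fz 4.1 [ 550.2 -113.3]
-74.5 fr -0.8 ft -0.4 fz 5.7 [ 550.2  -113.29]
-89.5 fr -1.7 ft -0.9 fz 5.4 [ 550.18 -113.25]
-104.5 fr -2.5 ft -0.5 fz 5.6 [ 550.18 -113.17]
-119.5 fr -2.5 ft -1.2 fz 5.9 [ 550.22 -113.04]
-134.5 fr -1.4 ft -1.6 fz 7.1 [ 550.28 -112.93]
27.9917
```

```bash
python3 - <<'E'
from h import *
import pickle
c,phi=json.load(open('st.json'))
c,phi=wind(c,phi,533,.0975,rate=.09)
json.dump([list(c),phi],open('st.json','w'))
robot.pause(.2)
print(robot.current_ft_force(),robot.current_grip_width(),robot.current_time(),robot.current_tool_pos())
for n in('side','top'):
    p=snap(n,n+'5'); pickle.dump(p,open(n+'5.pkl','wb'))
E
python3 - <<'E'
import cv2,numpy as np
a=cv2.imread('pics/top5.png')[150:260,180:320];b=cv2.imread('pics/side5.png')[130:260,200:320]
cv2.imwrite('pics/v5.png',np.hstack([cv2.resize(a,(400,300),interpolation=cv2.INTER_CUBIC),cv2.resize(b,(400,400))[:300]]))
E
```

```text
-149.3 fr -1.2 ft 0.9 fz 4.8 [ 550.33 -112.88]
-164.1 fr -1.6 ft -1.1 fz 5.0 [ 550.38 -112.85]
-178.9 fr -0.2 ft -1.2 fz 6.4 [ 550.45 -112.83]
-193.7 fr -0.5 ft -1.2 fz 5.4 [ 550.47 -112.83]
-208.5 fr -0.3 ft -0.3 fz 5.4 [ 550.49 -112.84]
-223.3 fr 0.1 ft -0.9 fz 6.3 [ 550.5  -112.84]
-238.1 fr 1.5 ft 0.5 fz 7.3 [ 550.5  -112.84]
-252.9 fr 0.5 ft -1.0 fz 7.3 [ 550.46 -112.78]
-267.8 fr 0.9 ft -1.4 fz 7.4 [ 550.45 -112.75]
-282.6 fr 0.8 ft -1.2 fz 7.1 [ 550.45 -112.71]
-297.4 fr 1.0 ft -1.9 fz 7.4 [ 550.46 -112.67]
-312.2 fr 1.5 ft -1.4 fz 7.4 [ 550.48 -112.63]
-327.0 fr 1.8 ft -2.2 fz 7.1 [ 550.53 -112.57]
-341.8 fr 1.0 ft -1.7 fz 6.2 [ 550.6  -112.52]
-356.6 fr 0.6 ft -1.2 fz 5.8 [ 550.65 -112.51]
-371.4 fr 2.0 ft -0.2 fz 5.6 [ 550.68 -112.51]
-386.2 fr 2.6 ft -1.1 fz 5.2 [ 550.78 -112.53]
-401.0 fr 2.2 ft -1.8 fz 5.4 [ 550.9  -112.58]
-415.8 fr 1.1 ft 0.7 fz 6.2 [ 550.98 -112.65]
-430.6 fr 1.3 ft 0.0 fz 5.2 [ 551.01 -112.7 ]
-445.4 fr 0.4 ft -1.1 fz 6.9 [ 551.03 -112.76]
-460.2 fr 0.2 ft -1.1 fz 6.3 [ 551.03 -112.78]
-475.0 fr -0.2 ft 0.5 fz 6.1 [ 551.03 -112.79]
-489.8 fr -0.4 ft -0.3 fz 5.9 [ 551.03 -112.78]
-504.6 fr 0.5 ft -0.9 fz 5.5 [ 551.05 -112.76]
-519.4 fr -0.2 ft -1.0 fz 5.5 [ 551.03 -112.78]
-534.2 fr -0.2 ft -0.5 fz 6.7 [ 551.04 -112.77]
-549.1 fr -0.3 ft -0.7 fz 6.0 [ 551.05 -112.77]
-563.9 fr -1.2 ft -1.2 fz 6.1 [ 551.06 -112.78]
-578.7 fr -0.3 ft -0.7 fz 6.6 [ 551.11 -112.8 ]
-593.5 fr -1.3 ft -2.1 fz 7.3 [ 551.12 -112.81]
-608.3 fr 0.2 ft -2.1 fz 6.6 [ 551.16 -112.86]
-623.1 fr 0.2 ft -1.3 fz 7.3 [ 551.16 -112.85]
-637.9 fr -0.1 ft -2.1 fz 8.8 [ 551.16 -112.84]
-652.7 fr 1.4 ft -2.0 fz 8.7 [ 551.16 -112.84]
-667.5 fr 0.4 ft -2.3 fz 8.6 [ 551.18 -112.78]
[-0.6172517   1.6970983   7.65757124] 0.019351896143248323 39.2917 [ 0.58311818 -0.06805716  0.09742141]
```

View pics/v5.png

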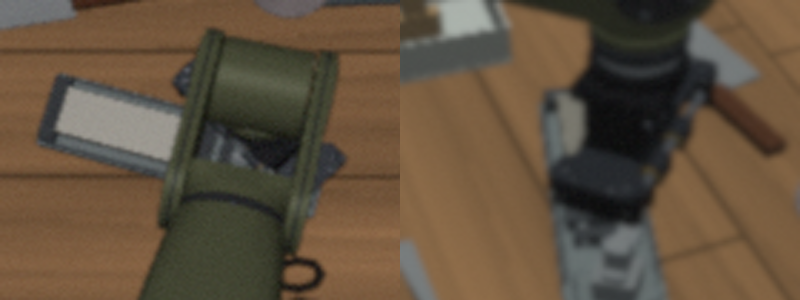

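```bash
python3 - <<'E'
from h import *
import pickle
move_gripper(.036); robot.pause(.1); t=robot.current_tool_pos()
robot.servo_line([t[0],t[1],.18],rate=.2)
robot.move_joints([68.778, 7.093, 94.555, 0, 78.352, -4.733])
a=np.deg2rad(74.8);ex=np.array([np.cos(a),np.sin(a)]);ey=np.array([-ex[1],ex[0]])
for n in('side','top'):
    p=snap(n,n+'6'); pickle.dump(p,open(n+'6.pkl','wb')); w,_,_=pts(p)
    for nm,z0,z1 in(('boss',.107,.122),('handle',.133,.15),('arm',.083,.098),('hub',.072,.084)): print(n,nm,rect(band(w,(.47,-.20),(.63,-.03),z0,z1)))
    s=w[(abs((w[:,:2]-[.6,.075])@ey)<.022)&(w[:,2]>-.01)&(w[:,2]<.075)]
    x=(s[:,:2]-[.5506,-.113])@ex*1000-137   # clamp x
    for lo in range(-60,170,6):
        m=(x>=lo)&(x<lo+6); 
        if m.sum(): print((lo,round(float(np.median(s[m,2])*1000))),end=' ')
    print()
    print('tub',rect(band(w,(.42,.29),(.59,.42),.068,.12)))
print(robot.current_time())
E
python3 - <<'E'
import cv2,numpy as np
a=cv2.imread('pics/top6.png')[165:240,185:305];b=cv2.imread('pics/side6.png')[100:260,180:320]
cv2.imwrite('pics/v6.png',np.hstack([cv2.resize(a,(440,280),interpolation=cv2.INTER_CUBIC),cv2.resize(b,(340,280))]))
E
```

```text
side boss (85, array([ 560. , -100.8,  113.2]), array([563.5, -94.6]), array([71. , 19.3]), 55.0)
side handle (35, array([580.6, -71.4, 138.7]), array([582.5, -71. ]), array([17.6, 15.6]), 14.5)
side arm (106, array([563.3, -97.9,  89.5]), array([563.7, -94.3]), array([80.7, 20. ]), 54.6)
side hub (90, array([ 549.9, -119.6,   78.2]), array([561.4, -98.2]), array([77.1, 36. ]), 54.0)
(-60, 42) (-54, 42) (-48, 36) (-42, 40) (-36, 43) (-30, 42) (-24, 43) (-18, 50) (-12, 51) (-6, 50) (0, 51) (6, 51) (12, 51) (18, 51) (24, 51) (30, 51) (36, 52) (42, 51) (48, 51) (54, 51) (60, 51) (66, 51) (72, 51) (78, 51) (84, 51) (90, 51) (96, 51) (102, 51) (108, 51) (114, 51) (120, 51) (126, 51) (132, 50) (138, 45) (144, 43) (150, 42) 
tub (62, array([504.3, 350.9,  81.7]), array([504.9, 354.8]), array([22.5, 30. ]), 85.7)
top boss (50, array([ 552.7, -106.6,  114.9]), array([564.1, -90.3]), array([67.1, 19.7]), 56.5)
top handle (22, array([582. , -65.8, 143.1]), array([582.6, -67. ]), array([12.9, 19.6]), 73.1)
top arm (117, array([564.1, -89.6,  89.6]), array([561.4, -87.8]), array([83.6, 34.6]), 65.8)
top hub (56, array([ 547.8, -108.3,   79.9]), array([ 554. , -105.9]), array([46.9, 36. ]), 55.6)
(-60, 44) (-54, 44) (-48, 28) (-42, 38) (-36, 46) (-30, 45) (-24, 45) (-18, 49) (-12, 54) (-6, 54) (0, 54) (6, 54) (12, 54) (18, 54) (24, 54) (30, 54) (36, 54) (42, 54) (48, 53) (54, 53) (60, 54) (66, 53) (72, 54) (78, 54) (84, 54) (90, 53) (96, 52) (102, 55) (108, 53) (114, 54) (120, 53) (126, 54) (132, 53) (138, 46) (144, 46) (150, 45) (156, 43) (162, 0) (168, 1) 
tub (77, array([505.5, 356.8,  85.9]), array([505.7, 358.3]), array([30.5, 20.1]), 2.2)
43.525
```

View pics/v6.png

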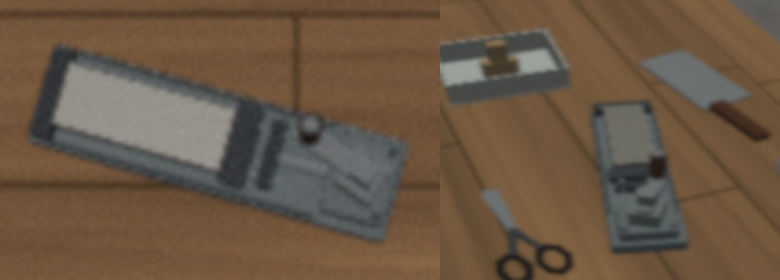

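Run:
```python
from h import *
import pickle
from scipy.ndimage import map_coordinates
a=np.deg2rad(74.8);ex=np.array([np.cos(a),np.sin(a)]);ey=np.array([-ex[1],ex[0]])
xs=np.arange(-110,-5,.5)
for n in('top','side'):
  for k in (0,1,2,4,6):
    try: p=pickle.load(open(f'{n}{k}.pkl','rb'))
    except: continue
    if (n=='top' and k==1) or (n=='side' and k in(1,2,4)): continue
    K=np.array([[p['fx'],0,p['cx']],[0,p['fy'],p['cy']],[0,0,1.]]);T=p['world_to_cam']
    off=np.array([0,.003]) if n=='top' else np.zeros(2)
    prof=[]
    for yy in ([-20,-16,-12,12,16,20] if k!=6 else [12,16,20]):
        w=np.array([np.r_[np.array([.5506,-.113])+off+(x+137)/1e3*ex+yy/1e3*ey,.045] for x in xs])
        uv=cv2.projectPoints(w,cv2.Rodrigues(T[:3,:3])[0],T[:3,3],K,np.array(p['dist'],float))[0][:,0]
        prof.append(map_coordinates(p['color'].mean(2),[uv[:,1],uv[:,0]],order=1))
    m=np.mean(prof,0)
    print(n,k); print(' '.join(f'{x:.0f}:{v:.0f}' for x,v in zip(xs[::4],m[::4])))
```

```text
top 0
-110:91 -108:87 -106:80 -104:71 -102:62 -100:55 -98:52 -96:52 -94:56 -92:65 -90:78 -88:90 -86:96 -84:98 -82:97 -80:89 -78:75 -76:63 -74:56 -72:53 -70:53 -68:53 -66:54 -64:55 -62:55 -60:55 -58:57 -56:64 -54:72 -52:77 -50:76 -48:77 -46:86 -44:96 -42:104 -40:108 -38:110 -36:111 -34:112 -32:111 -30:107 -28:101 -26:94 -24:96 -22:112 -20:131 -18:141 -16:145 -14:145 -12:145 -10:145 -8:145 -6:145
top 2
-110:95 -108:90 -106:84 -104:74 -102:64 -100:58 -98:55 -96:55 -94:58 -92:68 -90:82 -88:95 -86:101 -84:103 -82:100 -80:91 -78:77 -76:65 -74:59 -72:56 -70:57 -68:57 -66:57 -64:57 -62:57 -60:58 -58:60 -56:67 -54:78 -52:89 -50:97 -48:101 -46:102 -44:102 -42:102 -40:102 -38:101 -36:101 -34:101 -32:101 -30:100 -28:97 -26:94 -24:98 -22:116 -20:137 -18:147 -16:151 -14:152 -12:151 -10:152 -8:152 -6:152
top 4
-110:95 -108:90 -106:84 -104:74 -102:64 -100:58 -98:57 -96:56 -94:59 -92:69 -90:82 -88:95 -86:102 -84:103 -82:101 -80:92 -78:78 -76:66 -74:58 -72:56 -70:56 -68:56 -66:57 -64:57 -62:58 -60:58 -58:61 -56:68 -54:79 -52:90 -50:98 -48:102 -46:102 -44:103 -42:102 -40:101 -38:102 -36:102 -34:102 -32
[... 566 characters left out ...]
 -92:63 -90:65 -88:64 -86:62 -84:58 -82:54 -80:53 -78:53 -76:55 -74:56 -72:57 -70:58 -68:59 -66:59 -64:60 -62:59 -60:59 -58:58 -56:57 -54:56 -52:56 -50:55 -48:55 -46:56 -44:56 -42:56 -40:56 -38:57 -36:59 -34:63 -32:69 -30:74 -28:79 -26:82 -24:83 -22:84 -20:84 -18:84 -16:84 -14:84 -12:83 -10:82 -8:81 -6:81
side 6
-110:100 -108:101 -106:100 -104:100 -102:100 -100:100 -98:100 -96:100 -94:101 -92:100 -90:100 -88:99 -86:98 -84:95 -82:91 -80:83 -78:74 -76:65 -74:57 -72:51 -70:48 -68:47 -66:48 -64:51 -62:53 -60:54 -58:56 -56:57 -54:58 -52:58 -50:57 -48:55 -46:53 -44:50 -42:50 -40:53 -38:55 -36:57 -34:58 -32:59 -30:60 -28:60 -26:59 -24:58 -22:58 -20:57 -18:58 -16:63 -14:69 -12:79 -10:88 -8:95 -6:102
```

Run:
```python
from h import *
print(robot.current_ft_force(),robot.current_time()); close_job()
```

```text
[-0.33928155 -0.3097436  -0.99330236] 43.525
the job is handed in; nothing more can be done
```

The whetstone is clamped and I handed the job in at 43.5 s. I put the packer in the tub, seated the bare steel crank on the shaft, and wound it about 10.8 rad clockwise by its handle.

**Last checks, from the final pictures:**
- **Packer:** it stands upright in the tub, let go, with its top at about 84–86 mm.
- **Crank:** it is fully down, with the boss top at about 115 mm and the handle top at about 141–143 mm in the top camera. The side camera reads about 2 mm lower on all heights.
- **Stone:** it lies flat, with its top even at 53–54 mm (top camera), up against the fixed jaw. Its other end and the moving jaw's face are both at about x = -17 mm.
- **Spring travel:** about 4.0 mm from how far the gap behind the jaw narrowed, or about 4.4 mm from the winding distance. Both are above the 2.5 mm needed.
- **Bystanders:** my route stayed clear of the cleaver, scissors and grinder, and the later pictures show nothing disturbed, but I did not measure their final positions.

**What disagreed:**
- The two cameras differed by about 4 mm in y. I checked both against the packer in the gripper, and it was mostly the top camera, so I corrected for that.
- The crank stopped about 2.5° short of the commanded angle, which I put down to play in the socket.

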